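Unlatch and open the gate of a bench test cage

ROBOT

A 6-joint arm with a two-finger parallel gripper is mounted at the origin on a cart in front of the work surface, level with it; the furniture and walls round the work are solid. World frame = base frame: x ahead of the robot, y to its left, z up, the work surface at z = 0. Lengths are in m, angles in rad, forces in N, time in s.
With the tool pointing down it reaches from about 0.25 to 0.8 m from the base axis. Payload 3.9 kg.
Tool frame: the origin (TCP) lies midway between the tips of the shut fingers; the grasp point (between the pads) lies 19 mm behind it (env.tcp_to_grasp is the distance from the TCP to the grasp point, in m); z points along the fingers, y is the line along which they close (so a half turn about z gives the same grasp; the last joint's range is limited). The gripper opens to 85 mm and grips with 20 to 120 N. Pads are 22 mm wide; open, the fingers measure 114 mm over their backs; the gripper's body (76 mm by 85 mm) begins 54 mm behind the grasp point. The pads swing forward as they close: fully open they stand 13 mm farther back than shut.
Start: joints at [0, 0.26, -0.138, 1.173, 0, 1.571], TCP at [0.525, -0, 0.231] pointing down, gripper open.
Joint ranges: [-2.78, 2.78], [-0.83, 1.72], [-1.28, 1.37], [-1.9, 2.12], [-1.57, 1.48], [-3.14, 3.14]. Speed limits (rad/s): [2.57, 2.57, 3.14, 3.14, 3.14, 3.14].

INTERFACE

Orientations are given as a unit quaternion [x, y, z, w].
In Python, from workcell import env gives the robot as it stands.
- The arm moves only by the shell command python3 -m jog 'ROWS'. ROWS is JSON, a list of rows, each a list of 7 numbers: the turn, a rotation vector about the tool's x, y, z in rad, then the shift along the tool's x, y, z in mm, then the finger opening in mm, from 0 to 85.4. In form: [[wx, wy, wz, tx, ty, tz, gripper], ...]. A call has 1 to 20 rows; each row shifts and turns the commanded pose from where the row before left it, along the tool's axes as they then stand; what a row does not reach is not made up. A row lasts 1/8 s, in which the tool goes at most 62.5 mm and 10.7 degrees, less where a joint would pass 70% of its speed; a pose out of reach is approached as far as the arm can. A call is refused whole if a number of a shift passes 62.5 or a number of a turn 0.188, either way. A call with a gripper value outside its range is refused whole. The fingers move at their own pace and stop on an object; the grip force is fixed at half the most. Time passes only in rows, so rows that do not move let the fingers close. It gives the time, the measured TCP pose, the force, the opening and the grip force at its end, in the units of the state.
- env.sense(): the state, without advancing time (a new reading comes with each control period).
- env.capture(name): name is "scene" or "side" or "wrist"; returns a dict with "frame" (400x640x3 uint8, red, green, blue), "fx", "fy", "cx", "cy" (pixels), "rvec" (rotation vector, rad) and "tvec" (3), from world to camera coordinates, as OpenCV has them; the wrist camera has in their place "mount" (4x4, takes a point from camera to tool coordinates, whose origin is the TCP and whose axes are the flange's). Camera axes: x right, y down, z forward; pixel columns grow to the right and rows downward; lengths in m; the calibration is good to about 2 mm. A picture is of the moment at which its call begins: read the wrist's pose just before it. There is no depth.
- env.job_done(): hands the job in; it is judged then, once.
The state is a dict: "time": time; "joints": joint angles; "joint_vel": joint speeds; "effort": joint torques, N m; "eef_pos": TCP position; "eef_rot": TCP orientation; "force": force on the tool from outside, world axes, zero at the start; "torque": the same for the moment, N m; "width": opening from 0.0 (shut) to 1.0 (fully open); "gripper_force": force on a finger pad.
Only numpy, scipy, OpenCV 4.12 (cv2) and the standard library are available. Lean on these libraries where they do the work, as an engineer would, in place of code of your own. Each camera call takes 0.05 s, during which the arm holds its last target. There are 200 camera calls.

TASK

Open the little wire test cage so that the power brick inside can be got at: press the thumb lever on the gate gently down until the latch bar stands clear of its catch, keep it lifted while you draw the gate out of the catch, and swing the gate wide open, until it stands about square to the front of the cage. Then let go, so that the bar drops back down. Lift the bar only by its thumb lever, never force the light sheet-metal parts, and leave the brick and the small parts lying about where they are.

Things in the scene. Friction and masses are not known exactly. Their poses are not given: they have to be found in the camera images.
- cage: test cage fixed to the bench: roofless box of steel wire panels, 280 mm wide, 135 mm deep, 112 mm tall; origin on the bench under its middle. x points from the gate into the cage, y along the shut gate from hinge to catch, z up. The gate is its whole front, on the robot's side. A load above 15 N bends the cage's parts, gate and latch included
- gate_hinge (a point): point on the gate's upright hinge axis (the gate's right edge as the robot sees it), 114 mm above the bench, at the height of the gate's top rail. The gate is 240 mm wide and 8 mm thick. The point and its axes (as the cage's) do not turn with the gate
- gate (a joint): angle of the gate about its upright hinge: 0 shut, growing as its free end comes out towards the robot (anticlockwise seen from above), 1.57 standing square to the shut position, 1.75 at its stop. It stays where it is left; friction makes it need 1 to 3 N at the thumb lever
- thumb_lever (a point): centre of the upper face of the thumb lever, a steel plate 46 mm across the gate and 44 mm along it, on top of the gate 100 mm from the hinge axis; it turns with the gate. At rest level, 159 mm above the bench. Rims 7 mm high and 39 mm apart along its front and rear edge let a shut fingertip that presses it down also draw the gate along
- latch (a joint): angle of the rocker formed by thumb lever and latch bar: 0 with the bar level and down, growing as the lever is pressed and the bar rises, 0.46 at its stop. Its pivot lies across the gate 65 mm farther from the hinge than the lever's centre, which so sinks 65 mm per rad. It takes 1 to 2 N to lift and drops back by its own weight
- latch_bar: steel latch bar, 8 mm wide, 12 mm high, with a round weight on it; origin at the rocker's pivot, 165 mm from the hinge axis, 155 mm above the bench. It runs 101 mm from there, away from the hinge, its last 14 mm inside the catch. It is free of the catch once its end has travelled about 30 mm with the gate
- catch_post (a point): where the bar's end lies at rest in the sheet-metal catch on the post. A lip on the robot's side of the bar holds the gate shut; it reaches 3 to 32 mm above the bar's underside, differently each time, not measured. A springy tongue hangs over the bar: 2 to 3 mm of lever travel after the lip is cleared the bar meets it, and the lever gets suddenly stiff (10 to 15 N per mm)
- brick_centre (a point): centre of the black power brick, 44 x 99 x 30 mm, lying inside the cage
- capacitor_centre (a point): centre of a black upright capacitor, 18 mm across, 32 mm tall, on the bench near the gate's hinge
- relay_centre (a point): centre of a black relay block, 22 x 28 x 24 mm, on the bench near the gate's hinge

How it is judged:
On the way, in this order (a step that is already met when the one before it is completed fails the run):
1. the bar is lifted by at least 0.03 rad while the gate is still shut (value of joint latch above 0.03 rad and value of joint gate below 0.06 rad), for 0.1 s.
2. the gate is swung out of its catch, past 0.4 rad (value of joint gate above 0.4 rad), for 0.1 s.
At the end, for the whole second after the job is handed in: the gate stands open by more than 1.35 rad (77 degrees) and at rest, and the latch bar is down again (rocker below 0.03 rad) (value of joint gate above 1.35 rad and value of joint latch below 0.03 rad and not (velocity of joint gate above 0.05 rad/s) and velocity of joint gate above -0.05 rad/s); the robot touches nothing.
It fails at once if the robot loads the cage, its gate or its latch with more than 15 N (contact force between any of the arm, the fingers and cage above 15 N).
It fails at once if the robot touches the latch bar itself with more than 1 N (contact force between any of the arm, the fingers and latch_bar above 1 N).
It fails at once if the power brick is moved by more than 20 mm (distance of brick_centre from where it was at the start of the episode above 0.02 m).
It fails at once if the capacitor or the relay is moved by more than 20 mm (distance of any of capacitor_centre, relay_centre from where it was at the start of the episode above 0.02 m).
It also fails if it takes over 51 s, if anything falls off the work surface, if the arm or the gripper's body presses on something with over 40 N, if the wrist force passes 120 N, or if a joint passes its speed limit or range.

## Working session

There is one attempt and no reset: what is moved stays moved. The work goes in short steps, Python scripts to look and compute and a shell command to move; the robot and the scene stay as the last step left them, time stands still between calls to the robot, and variables do not carry over. Pictures are saved under pics/ and viewed, at most 10 in all, crops included, and the job is handed in when it is done.

```bash
mkdir -p pics; ls; python3 - <<'E'
from workcell import env
import cv2,numpy as np
s=env.sense();print({k:np.round(v,3) for k,v in s.items()})
for n in("scene","side"):
    c=env.capture(n);cv2.imwrite(f"pics/{n}0.png",c["frame"][:,:,::-1]);print(n,c["fx"],c["cx"],c["cy"],c["rvec"],c["tvec"])
E
```

```text
pics
{'time': np.float64(0.0), 'joints': array([-0.   ,  0.261, -0.139,  1.173,  0.   ,  1.571]), 'joint_vel': array([-0.   , -0.001,  0.001, -0.   , -0.   , -0.001]), 'effort': array([-0.0000e+00, -4.0568e+01,  2.5393e+01,  1.9000e-02, -0.0000e+00,
        0.0000e+00]), 'eef_pos': array([ 0.524, -0.   ,  0.23 ]), 'eef_rot': array([ 0.707,  0.707, -0.001, -0.001]), 'force': array([-0.898,  0.502, -0.189]), 'torque': array([-0.008, -0.005,  0.064]), 'gripper_force': np.float64(0.0), 'width': np.float64(1.003)}
scene 496.87276978131376 320.08028291583 198.66318091797274 [ 1.93506843 -0.75975378  0.45695845] [-0.59656073  0.20489831  0.96190101]
side 447.7967883546391 320.4875624415183 197.7619912654395 [ 2.15368313  0.04268817 -0.02430302] [-0.5552279  -0.05936292  1.13951171]
```

View pics/scene0.png

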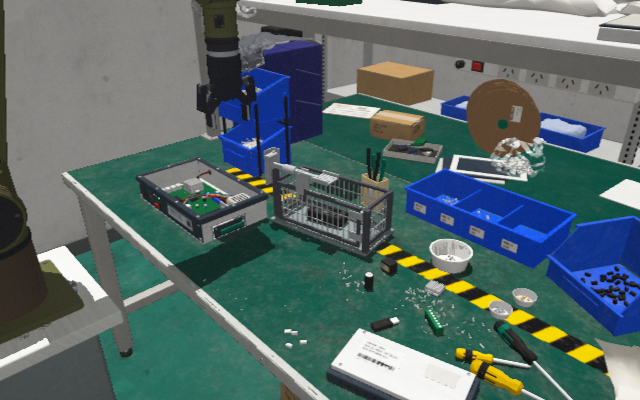

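View pics/side0.png

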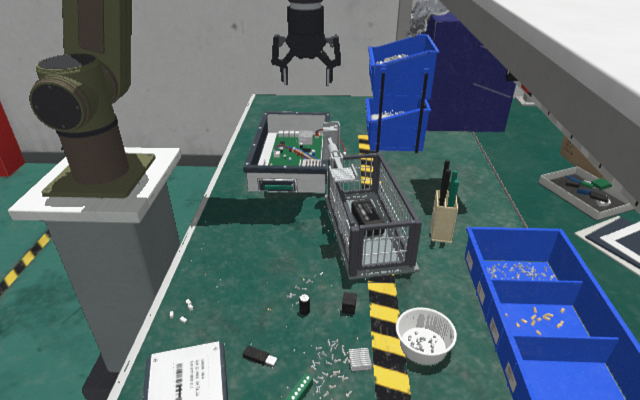

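The scene view shows the cage at about (275–392, 150–255). The side view shows it at (328–415, 120–275), with the thumb lever near (343, 172). I'll zoom in on both.

```bash
python3 - <<'E'
import cv2,numpy as np
a=cv2.imread("pics/scene0.png")[140:265,255:405];b=cv2.imread("pics/side0.png")[110:290,300:435]
a=cv2.resize(a,None,fx=4,fy=4,interpolation=2)[:,:];b=cv2.resize(b,None,fx=3,fy=3,interpolation=2)
a=cv2.resize(a,(480,400));b=cv2.resize(b,None,fx=.74,fy=.74) if 0 else b[:540,:320]
h=np.zeros((540,800,3),np.uint8);h[:400,:480]=a;h[:b.shape[0],480:480+b.shape[1]]=b
cv2.imwrite("pics/z.png",h)
E
```

```text
(no output)
```

View pics/z.png

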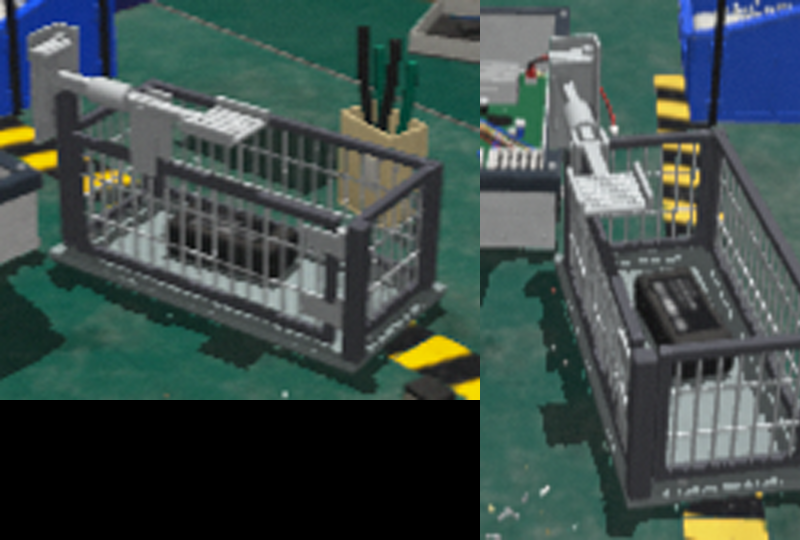

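The crop shows the lever plate centred at about scene (325.6, 177) and side (342.7, 174). The bar tip is at scene (274, 163.5) and side (330, 139), and the hinge post top at scene (367, 210) and side (355, 227).

```bash
cat > h.py <<'E'
import cv2,numpy as np
from workcell import env
def cam(n):
    c=env.capture(n);R=cv2.Rodrigues(np.array(c["rvec"]))[0];K=np.array([[c["fx"],0,c["cx"]],[0,c["fy"],c["cy"]],[0,0,1]]);return c,K,R,np.array(c["tvec"]).reshape(3)
def plane(C,uv,z):
    c,K,R,t=C;o=-R.T@t;d=R.T@np.linalg.inv(K)@[*uv,1];return o+d*(z-o[2])/d[2]
def tri(A,B,ua,ub):
    P=[C[1]@np.c_[C[2],C[3]] for C in(A,B)];X=cv2.triangulatePoints(*P,np.array(ua,float).reshape(2,1),np.array(ub,float).reshape(2,1))[:,0];return X[:3]/X[3]
E
python3 - <<'E'
from h import *
A=cam("scene");B=cam("side")
for n,a,b,z in[("lever",(325.6,177.2),(342.7,174),.159),("bartip",(274,163.5),(330,139.3),.155),("post",(367,210),(355,227),.114)]:
    print(n,tri(A,B,a,b).round(3),plane(A,a,z).round(3),plane(B,b,z).round(3))
print("cap/relay bench",plane(B,(304,313),0),plane(B,(348,312),0))
# lever blob corners in side view: bright plate
E
```

```text
lever [ 0.607 -0.242  0.159] [ 0.608 -0.239  0.159] [ 0.607 -0.246  0.159]
bartip [ 0.58  -0.091  0.154] [ 0.578 -0.093  0.155] [ 0.58  -0.094  0.155]
post [ 0.629 -0.346  0.112] [ 0.626 -0.35   0.114] [ 0.629 -0.347  0.114]
cap/relay bench [ 0.5455349  -0.43953206  0.        ] [ 0.61962064 -0.43441251  0.        ]
```

```bash
python3 -m jog '[[0,0,0,0,0,-30,0],[0,0,0,-40,0,0,0],[0,0,0,-40,10,0,0],[0,0,0,-40,20,0,0],[0,0,-0.085,-40,20,0,0],[0,0,-0.09,0,0,0,0],[0,0,0,0,0,0,0],[0,0,0,0,0,0,0]]'; python3 - <<'E'
from h import *
c=env.capture("wrist");s=env.sense();print(s["eef_pos"],s["eef_rot"],s["joints"].round(3),s["width"]);print(np.array(c["mount"]).round(3),c["fx"],c["cx"],c["cy"])
cv2.imwrite("pics/w1.png",c["frame"][:,:,::-1])
E
```

```text
time: 1.2
eef_pos: [0.5747, -0.1596, 0.2612]
eef_rot: [0.643, 0.766, -0.0, -0.0]
force: [-0.7, 0.0, -0.0]
width: 0.002
gripper_force: 0.0
[ 0.57476986 -0.15944029  0.26136095] [ 6.42693721e-01  7.66123210e-01 -1.98506633e-05 -8.56748018e-05] [-0.271  0.376  0.11   1.305  0.     1.125] -0.0009159162026770769
[[ 0.001 -0.948 -0.318  0.081]
 [ 1.     0.     0.001 -0.   ]
 [-0.    -0.318  0.948 -0.142]
 [ 0.     0.     0.     1.   ]] 307.70580915334284 325.42908549203236 198.80723672245685
```

View pics/w1.png

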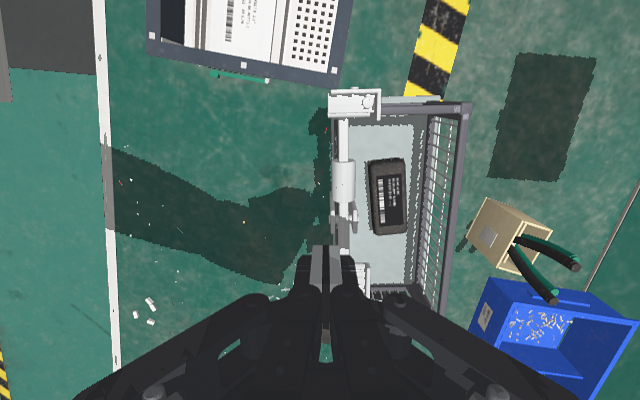

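The wrist view shows the bar running straight up the image at column 343, so the yaw matches. The catch is at (355, 102), and the fingertips are about 15 mm short of the gate line. Moving above the lever.

```bash
python3 -m jog '[[0,0,0,-44,9,0,0],[0,0,0,-43,8,0,0],[0,0,0,0,0,40,0],[0,0,0,0,0,34,0],[0,0,0,0,0,0,0],[0,0,0,0,0,0,0]]'; python3 - <<'E'
from h import *
w=env.capture("wrist")["frame"][:,:,::-1];s=env.capture("scene")["frame"][:,:,::-1];d=env.capture("side")["frame"][:,:,::-1]
h=np.zeros((600,800,3),np.uint8)
h[:300,:400]=cv2.resize(w[40:340,170:570],(400,300));h[:300,400:]=cv2.resize(s[130:220,255:375],(400,300),interpolation=2)
h[300:,:400]=cv2.resize(d[110:200,290:410],(400,300),interpolation=2)
h[300:,400:]=cv2.resize(w[50:125,270:370],(400,300),interpolation=2)
cv2.imwrite("pics/m2.png",h)
E
```

```text
time: 2.0
eef_pos: [0.6075, -0.2425, 0.1888]
eef_rot: [0.642, 0.766, 0.0, 0.001]
force: [-0.2, 0.1, 1.1]
width: 0.001
gripper_force: 0.0
```

View pics/m2.png

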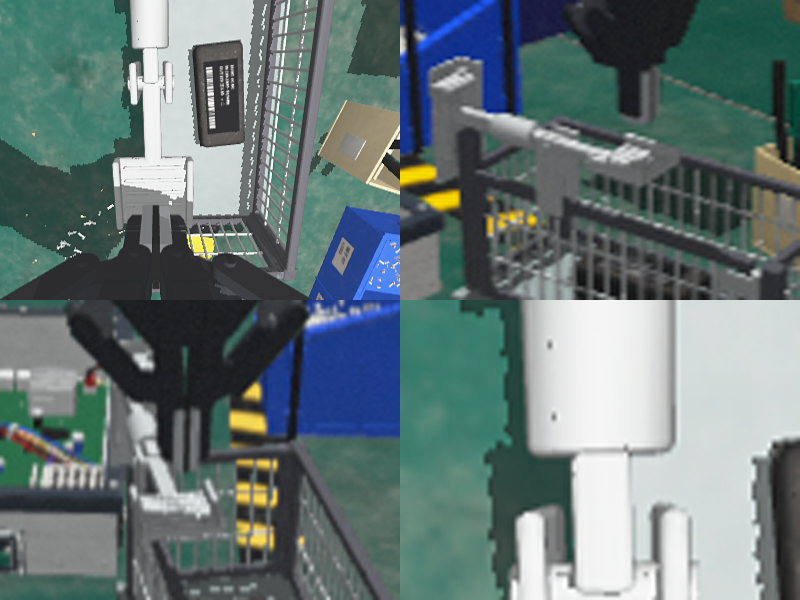

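The wrist crop shows the lever plate at columns 113–193 with the fingers at about 157, so they're centred within 1–2 mm. Along the gate they're also centred. The lip height can't be seen, so I'll press in small steps.

```bash
python3 -m jog '[[0,0,0,0,0,14,0],[0,0,0,0,0,10,0],[0,0,0,0,0,3,0],[0,0,0,0,0,0,0],[0,0,0,0,0,0,0]]';python3 -m jog '[[0,0,0,0,0,1,0],[0,0,0,0,0,0,0]]';python3 -m jog '[[0,0,0,0,0,1,0],[0,0,0,0,0,0,0]]';python3 -m jog '[[0,0,0,0,0,1,0],[0,0,0,0,0,0,0]]'
```

```text
time: 2.78
eef_pos: [0.6071, -0.2428, 0.1605]
eef_rot: [0.643, 0.766, 0.0, 0.0]
force: [0.2, -0.4, -0.2]
width: -0.002
gripper_force: 0.0
time: 3.02
eef_pos: [0.607, -0.2428, 0.1594]
eef_rot: [0.643, 0.766, 0.0, 0.0]
force: [-0.1, -0.2, -0.7]
width: 0.003
gripper_force: 0.0
time: 3.28
eef_pos: [0.607, -0.2428, 0.1585]
eef_rot: [0.643, 0.766, 0.0, 0.0]
force: [-0.6, -0.3, 0.2]
width: -0.0
gripper_force: 0.5
time: 3.52
eef_pos: [0.607, -0.2429, 0.1574]
eef_rot: [0.643, 0.766, 0.0, 0.0]
force: [0.3, -0.9, 0.7]
width: 0.001
gripper_force: 0.5
```

```bash
cat > g.py <<'E'
# measuring only: exit 1 when the tool feels more than 4 N
from h import *
import sys
s=env.sense();f=s["force"];print(s["eef_pos"].round(4),f.round(1),flush=True);sys.exit(np.linalg.norm(f)>4)
E
J="python3 -m jog"; G="python3 g.py"
$J '[[0,0,0,0,0,0.5,0],[0,0,0,0,0,0,0]]' >/dev/null && $G && $J '[[0,0,0,0,0,0.5,0],[0,0,0,0,0,0,0]]' >/dev/null && $G && $J '[[0,0,0,0,0,0.5,0],[0,0,0,0,0,0,0]]' >/dev/null && $G && $J '[[0,0,0,0,0,0.5,0],[0,0,0,0,0,0,0]]' >/dev/null && $G && $J '[[0,0,0,0,0,0.5,0],[0,0,0,0,0,0,0]]' >/dev/null && $G && $J '[[0,0,0,0,0,0.5,0],[0,0,0,0,0,0,0]]' >/dev/null && $G && $J '[[0,0,0,0,0,0.5,0],[0,0,0,0,0,0,0]]' >/dev/null && $G && $J '[[0,0,0,0,0,0.5,0],[0,0,0,0,0,0,0]]' >/dev/null && $G
```

```text
[ 0.6071 -0.2429  0.1569] [ 0.3 -1.3  0.4]False
```

```bash
sed -i 's/sys.exit(np/sys.exit(int(np/; s/>4)$/>4))/' g.py
python3 -m jog '[[0,0,0,0,0,0.5,0],[0,0,0,0,0,0,0]]' >/dev/null && python3 g.py && python3 -m jog '[[0,0,0,0,0,0.5,0],[0,0,0,0,0,0,0]]' >/dev/null && python3 g.py && python3 -m jog '[[0,0,0,0,0,0.5,0],[0,0,0,0,0,0,0]]' >/dev/null && python3 g.py && python3 -m jog '[[0,0,0,0,0,0.5,0],[0,0,0,0,0,0,0]]' >/dev/null && python3 g.py && python3 -m jog '[[0,0,0,0,0,0.5,0],[0,0,0,0,0,0,0]]' >/dev/null && python3 g.py && python3 -m jog '[[0,0,0,0,0,0.5,0],[0,0,0,0,0,0,0]]' >/dev/null && python3 g.py && python3 -m jog '[[0,0,0,0,0,0.5,0],[0,0,0,0,0,0,0]]' >/dev/null && python3 g.py && python3 -m jog '[[0,0,0,0,0,0.5,0],[0,0,0,0,0,0,0]]' >/dev/null && python3 g.py
```

```text
[ 0.607  -0.2428  0.1563] [ 1.3 -0.2  1.4]
[ 0.6069 -0.2427  0.1558] [ 1.1 -1.6  1.4]
[ 0.6069 -0.2427  0.1553] [ 0.1 -1.8  1.6]
[ 0.6068 -0.2427  0.1547] [1.2 0.1 0.4]
[ 0.6068 -0.2427  0.1542] [ 0.4 -0.4  1.2]
[ 0.6068 -0.2426  0.1537] [0.9 0.1 2.1]
[ 0.6068 -0.2427  0.1532] [ 0.9 -0.8  0.7]
[ 0.6069 -0.2427  0.1528] [ 0.7 -0.9  0.3]
```

```bash

python3 -m jog '[[0,0,0,0,0,0.5,0],[0,0,0,0,0,0,0]]' >/dev/null && python3 g.py && python3 -m jog '[[0,0,0,0,0,0.5,0],[0,0,0,0,0,0,0]]' >/dev/null && python3 g.py && python3 -m jog '[[0,0,0,0,0,0.5,0],[0,0,0,0,0,0,0]]' >/dev/null && python3 g.py && python3 -m jog '[[0,0,0,0,0,0.5,0],[0,0,0,0,0,0,0]]' >/dev/null && python3 g.py && python3 -m jog '[[0,0,0,0,0,0.5,0],[0,0,0,0,0,0,0]]' >/dev/null && python3 g.py && python3 -m jog '[[0,0,0,0,0,0.5,0],[0,0,0,0,0,0,0]]' >/dev/null && python3 g.py && python3 -m jog '[[0,0,0,0,0,0.5,0],[0,0,0,0,0,0,0]]' >/dev/null && python3 g.py && python3 -m jog '[[0,0,0,0,0,0.5,0],[0,0,0,0,0,0,0]]' >/dev/null && python3 g.py && python3 -m jog '[[0,0,0,0,0,0.5,0],[0,0,0,0,0,0,0]]' >/dev/null && python3 g.py && python3 -m jog '[[0,0,0,0,0,0.5,0],[0,0,0,0,0,0,0]]' >/dev/null && python3 g.py; python3 -c "from workcell import env;print(env.sense()['time'])"
```

```text
[ 0.6069 -0.2426  0.1522] [0.6 0.5 1.5]
[ 0.6068 -0.2426  0.1517] [0.7 0.1 1.2]
[ 0.6068 -0.2426  0.1513] [0.1 0.2 2. ]
[ 0.6069 -0.2426  0.1511] [-0.8  1.5  3.2]
[ 0.6069 -0.2426  0.1508] [-0.3  1.3  5.1]
7.025
```

The lever stiffens at z≈0.151, so the bar is on the tongue. I'll back off 1.8 mm and start drawing the gate.

```bash

python3 -m jog '[[0,0,0,0,0,-1.8,0],[0,0,0,0,0,0,0],[0,0,0,0,0,0,0]]' >/dev/null && python3 g.py && python3 -m jog '[[0,0,0,0,-1,0,0],[0,0,0,0,-1,0,0],[0,0,0,0,-1,0,0],[0,0,0,0,0,0,0]]' >/dev/null && python3 g.py && python3 -m jog '[[0,0,0,0,-1,0,0],[0,0,0,0,0,0,0]]' >/dev/null && python3 g.py && python3 -m jog '[[0,0,0,0,-1,0,0],[0,0,0,0,0,0,0]]' >/dev/null && python3 g.py && python3 -m jog '[[0,0,0,0,-1,0,0],[0,0,0,0,0,0,0]]' >/dev/null && python3 g.py && python3 -m jog '[[0,0,0,0,-1,0,0],[0,0,0,0,0,0,0]]' >/dev/null && python3 g.py && python3 -m jog '[[0,0,0,0,-1,0,0],[0,0,0,0,0,0,0]]' >/dev/null && python3 g.py && python3 -m jog '[[0,0,0,0,-1,0,0],[0,0,0,0,0,0,0]]' >/dev/null && python3 g.py
```

```text
[ 0.6069 -0.2427  0.1518] [0.4 1.  0.4]
[ 0.6038 -0.2434  0.1521] [0.8 0.2 1.2]
[ 0.6029 -0.2435  0.1521] [0.7 0.4 1.4]
[ 0.6019 -0.2436  0.1521] [0.9 0.3 1.7]
[ 0.6009 -0.2438  0.1521] [-0.1  0.2  1. ]
[ 0.5999 -0.2439  0.1521] [ 0.4 -0.   1.5]
[ 0.5989 -0.2441  0.1521] [0.8 0.2 0.8]
[ 0.598  -0.2443  0.1521] [1.  0.2 1.1]
```

```bash

python3 -m jog '[[0,0,-0.02,0,-1,0,0],[0,0,-0.02,0,-1,0,0],[0,0,0,0,0,0,0]]' >/dev/null && python3 g.py && python3 -m jog '[[0,0,-0.02,0,-1,0,0],[0,0,-0.02,0,-1,0,0],[0,0,0,0,0,0,0]]' >/dev/null && python3 g.py && python3 -m jog '[[0,0,-0.01,0,-1,0,0],[0,0,-0.01,0,-1,0,0],[0,0,0,0,0,0,0]]' >/dev/null && python3 g.py
python3 - <<'E'
from h import *
w=env.capture("wrist")["frame"][:,:,::-1];s=env.capture("scene")["frame"][:,:,::-1];d=env.capture("side")["frame"][:,:,::-1]
h=np.zeros((600,800,3),np.uint8)
h[:300,:400]=cv2.resize(w[40:340,170:570],(400,300));h[:300,400:]=cv2.resize(s[130:220,255:375],(400,300),interpolation=2)
h[300:,:400]=cv2.resize(d[110:200,290:410],(400,300),interpolation=2)
h[300:,400:]=cv2.resize(w[0:150,230:430],(400,300),interpolation=2)
cv2.imwrite("pics/m3.png",h)
E
```

```text
[ 0.5959 -0.2448  0.1521] [0.6 0.1 0.7]
[ 0.5939 -0.2452  0.1521] [ 0.9 -0.6  0.6]
[ 0.592  -0.2458  0.1521] [ 0.8 -1.2  1.2]
```

View pics/m3.png

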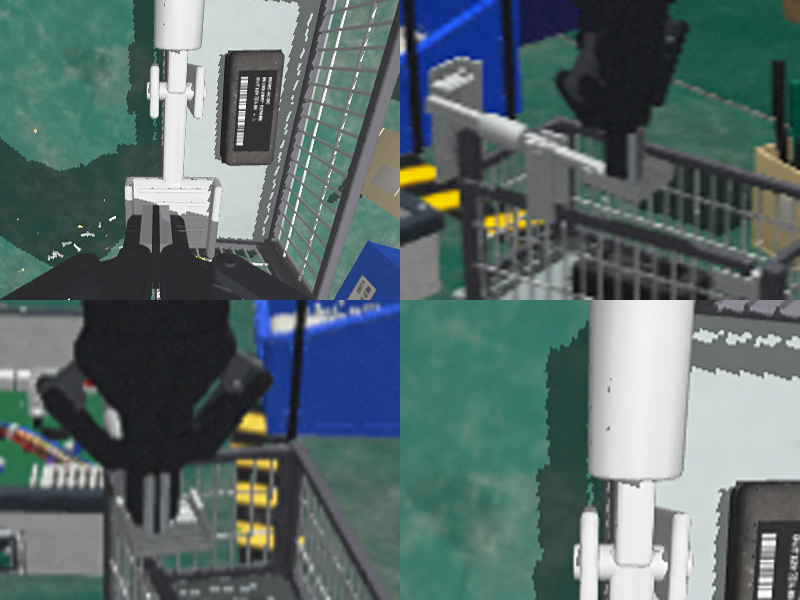

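The gate follows: the bar tip has moved from scene-crop (462, 105) to (430, 97). The fingers now bear on the front rim side, with no extra force. Drawing it further.

```bash

python3 -m jog '[[0,0,-0.02,0,-2,0,0],[0,0,-0.02,0,-2,0,0],[0,0,0,0,0,0,0]]' >/dev/null && python3 g.py && python3 -m jog '[[0,0,-0.03,0,-2,0,0],[0,0,-0.03,0,-2,0,0],[0,0,0,0,0,0,0]]' >/dev/null && python3 g.py && python3 -m jog '[[0,0,-0.03,0,-3,0,0],[0,0,-0.03,0,-3,0,0],[0,0,0,0,0,0,0]]' >/dev/null && python3 g.py && python3 -m jog '[[0,0,-0.03,0,-3,0,0],[0,0,-0.03,0,-3,0,0],[0,0,-0.03,0,-3,0,0],[0,0,-0.03,0,-3,0,0],[0,0,0,0,0,0,0]]' >/dev/null && python3 g.py
python3 - <<'E'
from h import *
from scipy.spatial.transform import Rotation as R
s=env.sense();p=s["eef_pos"][:2];v=p-np.array([.625,-.341]);ty=R.from_quat(s["eef_rot"]).as_matrix()[:,1]
print(np.linalg.norm(v),"gate-ish",np.arctan2(v[1],v[0])-np.pi/2-.175,"tool yaw",np.arctan2(ty[1],ty[0])-.175,s["time"],s["joints"])
E
```

```text
[ 0.5877 -0.2465  0.152 ] [-0.   0.3  0.6]
[ 0.584 -0.248  0.152] [-0.2  1.2  1.6]
[ 0.5784 -0.2508  0.1522] [-0.5 -0.2  1.1]
[ 0.5679 -0.2563  0.1522] [0.9 0.3 1.3]
0.10211580460233373 gate-ish 0.41788515211794747 tool yaw 0.3798766222600483 12.425 [-4.23530184e-01  4.66804887e-01 -3.15299152e-02  1.07255924e+00
 -7.85662383e-04  5.92389433e-01]
```

```bash
cat > m.py <<'E'
from h import *
from scipy.spatial.transform import Rotation as R
s=env.sense();p=s["eef_pos"][:2];v=p-np.array([.625,-.341]);ty=R.from_quat(s["eef_rot"]).as_matrix()[:,1]
print("r",np.linalg.norm(v).round(4),"gate-ish",(np.arctan2(v[1],v[0])-np.pi/2-.175)%6.283,"tool yaw",np.arctan2(ty[1],ty[0])-.175,s["time"],s["joints"].round(2))
E
python3 -m jog '[[0,0,-0.044,-0.2,-4,0,0],[0,0,-0.044,-0.2,-4,0,0],[0,0,-0.044,-0.2,-4,0,0],[0,0,-0.044,-0.2,-4,0,0],[0,0,0,0,0,0,0]]' >/dev/null && python3 g.py && python3 -m jog '[[0,0,-0.044,-0.2,-4,0,0],[0,0,-0.044,-0.2,-4,0,0],[0,0,-0.044,-0.2,-4,0,0],[0,0,-0.044,-0.2,-4,0,0],[0,0,0,0,0,0,0]]' >/dev/null && python3 g.py && python3 -m jog '[[0,0,-0.044,-0.2,-4,0,0],[0,0,-0.044,-0.2,-4,0,0],[0,0,-0.044,-0.2,-4,0,0],[0,0,-0.044,-0.2,-4,0,0],[0,0,0,0,0,0,0]]' >/dev/null && python3 g.py; python3 m.py
python3 - <<'E'
from h import *
w=env.capture("wrist")["frame"][:,:,::-1];s=env.capture("scene")["frame"][:,:,::-1]
h=np.zeros((300,800,3),np.uint8)
h[:,:400]=cv2.resize(w[40:340,170:570],(400,300));h[:,400:]=cv2.resize(s[120:270,200:400],(400,300),interpolation=2)
cv2.imwrite("pics/m4.png",h)
E
```

```text
[ 0.5553 -0.266   0.1521] [ 0.8 -1.4  1.6]
[ 0.5447 -0.2777  0.1519] [ 0.3 -1.6  1.8]
[ 0.5361 -0.2912  0.1517] [-0.6 -0.2  1.4]
r 0.1019 gate-ish 0.8848407291888634 tool yaw 0.9063911267672087 14.3 [-0.5   0.45 -0.07  1.06 -0.   -0.01]
```

View pics/m4.png

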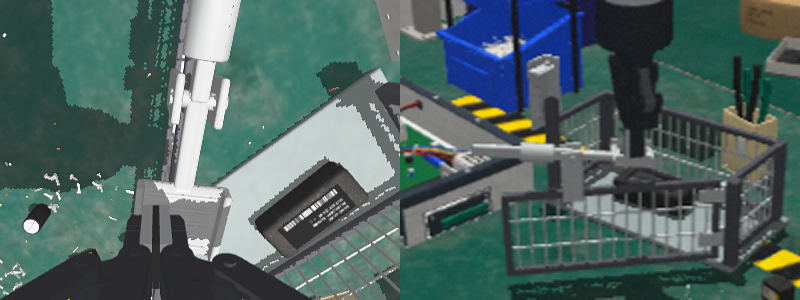

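The gate is free and open about 0.8 rad, with the bar up and the fingers still between the rims. I'll carry on swinging it.

```bash

python3 -m jog '[[0,0,-0.04,-0.2,-4,0,0],[0,0,-0.04,-0.2,-4,0,0],[0,0,-0.04,-0.2,-4,0,0],[0,0,-0.04,-0.2,-4,0,0],[0,0,0,0,0,0,0]]' >/dev/null && python3 g.py && python3 -m jog '[[0,0,-0.04,-0.2,-4,0,0],[0,0,-0.04,-0.2,-4,0,0],[0,0,-0.04,-0.2,-4,0,0],[0,0,-0.04,-0.2,-4,0,0],[0,0,0,0,0,0,0]]' >/dev/null && python3 g.py && python3 -m jog '[[0,0,-0.04,-0.2,-4,0,0],[0,0,-0.04,-0.2,-4,0,0],[0,0,-0.04,-0.2,-4,0,0],[0,0,-0.04,-0.2,-4,0,0],[0,0,0,0,0,0,0]]' >/dev/null && python3 g.py && python3 -m jog '[[0,0,-0.04,-0.2,-4,0,0],[0,0,-0.04,-0.2,-4,0,0],[0,0,-0.04,-0.2,-4,0,0],[0,0,-0.04,-0.2,-4,0,0],[0,0,-0.04,-0.2,-4,0,0],[0,0,0,0,0,0,0]]' >/dev/null && python3 g.py; python3 m.py
python3 - <<'E'
from h import *
w=env.capture("wrist")["frame"][:,:,::-1];s=env.capture("side")["frame"][:,:,::-1]
h=np.zeros((300,800,3),np.uint8)
h[:,:400]=cv2.resize(w[40:340,170:570],(400,300));h[:,400:]=cv2.resize(s[120:330,200:480],(400,300),interpolation=2)
cv2.imwrite("pics/m5.png",h)
E
```

```text
[ 0.5306 -0.3062  0.1518] [0.  0.3 0.8]
[ 0.5275 -0.322   0.152 ] [0.5 0.4 1.7]
[ 0.5267 -0.338   0.1521] [-0.3 -1.   1.2]
[ 0.5293 -0.3579  0.1521] [ 0.8 -0.3  1.5]
r 0.0972 gate-ish 1.5706633133750438 tool yaw 1.5862822543492974 17.025 [-0.59  0.49  0.01  1.09 -0.   -0.78]
```

View pics/m5.png

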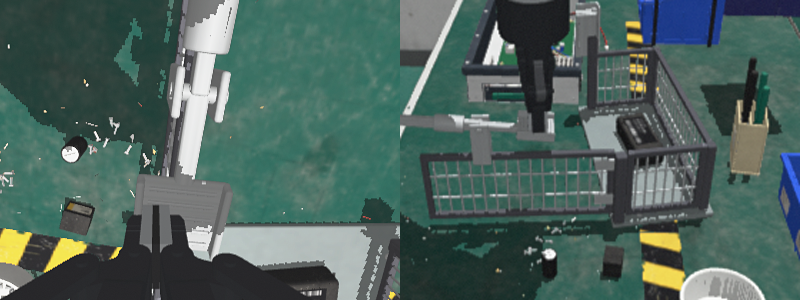

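The gate stands at about 1.45 rad. The capacitor at (72, 150) and relay at (78, 213) are untouched. I'll give it a little more, then let the lever up gently and retreat.

```bash

python3 -m jog '[[0,0,-0.03,0,-3,0,0],[0,0,-0.03,0,-3,0,0],[0,0,-0.03,0,-3,0,0],[0,0,0,0,0,0,0]]' && python3 g.py && python3 -m jog '[[0,0,0,0,2,0,0],[0,0,0,0,0,-1.5,0],[0,0,0,0,0,-1.5,0],[0,0,0,0,0,-1.5,0],[0,0,0,0,0,-1.5,0],[0,0,0,0,0,-1.5,0],[0,0,0,0,0,-1.5,0],[0,0,0,0,0,-5,0],[0,0,0,0,0,-10,0],[0,0,0,0,0,-20,0],[0,0,0,0,0,-40,0],[0,0,0,0,0,-40,0],[0,0,0,0,0,0,0],[0,0,0,0,0,0,0],[0,0,0,0,0,0,0]]'
python3 - <<'E'
from h import *
w=env.capture("scene")["frame"][:,:,::-1];s=env.capture("side")["frame"][:,:,::-1]
h=np.zeros((300,800,3),np.uint8)
h[:,:400]=cv2.resize(w[120:270,200:400],(400,300),interpolation=2);h[:,400:]=cv2.resize(s[120:330,200:480],(400,300),interpolation=2)
cv2.imwrite("pics/m6.png",h)
A=cam("side")
E
```

```text
time: 17.62
eef_pos: [0.5316, -0.3672, 0.1522]
eef_rot: [-0.141, 0.99, -0.0, 0.0]
force: [0.7, 0.4, 1.1]
width: 0.006
gripper_force: 0.7
[ 0.5316 -0.3672  0.1522] [0.7 0.4 1.1]
time: 19.5
eef_pos: [0.5298, -0.3642, 0.2748]
eef_rot: [-0.141, 0.99, 0.001, -0.001]
force: [-0.3, -0.3, 0.3]
width: -0.0
gripper_force: 0.0
```

View pics/m6.png

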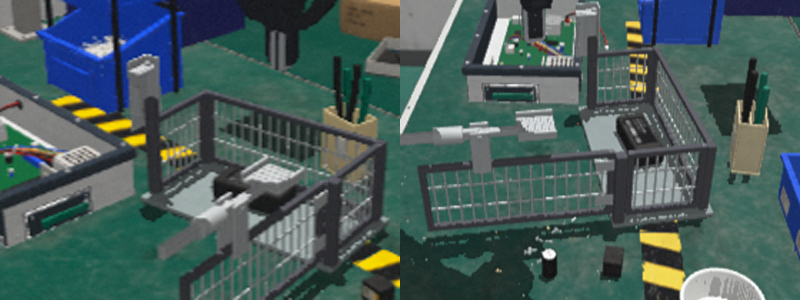

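The fingers are clear. The lever is at scene crop (275, 177) and side crop (537, 122), and the bar tip at (160, 255) and (403, 138). I'll check the gate angle and that the bar is level.

```bash
python3 - <<'E'
from h import *
A=cam("scene");B=cam("side")
l=tri(A,B,(337.5,208.5),(295.9,205.4));t=tri(A,B,(280,247.5),(202,215.5));h=np.array([.625,-.341])
print(l,t)
for p,q in((l[:2],h),(t[:2],h),(t[:2],l[:2])): v=p-q;print(np.linalg.norm(v),np.arctan2(v[1],v[0])%6.283-np.pi/2-.175)
E
```

```text
[ 0.52938059 -0.35617384  0.15845336] [ 0.37424179 -0.36888732  0.14256278]
0.09681588868469358 1.55298869354034
0.25230414453640637 1.506367896120557
0.1556588585812666 1.4773773769195364
```

```bash
python3 -c "
from workcell import env
print(env.job_done())"
```

```text
the job is handed in; nothing more can be done
None
```

The job is handed in with the gate open at about 1.5 rad, the latch bar back down and the arm clear of everything; the hand-in call returned no verdict, so I can't say whether it passed.

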